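Slide the reference cassette home under the reader's leaf spring

ROBOT

A 6-joint arm with a two-finger parallel gripper is mounted at the origin on the work surface. World frame = base frame: x ahead of the robot, y to its left, z up, the work surface at z = 0. Lengths are in mm, angles in rad, forces in N, time in s.
With the tool pointing down it reaches from about 275 to 1000 mm from the base axis. Payload 8.4 kg.
Tool frame: the origin (TCP) lies at the very end of the fingers, on their centre line; the grasp point (between the pads) lies 19 mm behind it; z points along the fingers, y is the direction in which the jaws open and shut (so a half turn about z gives the same grasp; the last joint's range is limited). The gripper opens to 85 mm and grips with 20 to 120 N. Pads are 22 mm wide; open, the fingers measure 114 mm over their backs; the gripper's body (76 mm by 85 mm) begins 54 mm behind the grasp point. The pads swing forward as they close: fully open they stand 13 mm farther back than shut.
Start: joints at [-1.127, 0.353, 1.633, -0, 1.155, -0.002], TCP at [269.486, -563.919, 231.281] pointing down, gripper open.
Joint ranges: [-2.63, 2.63], [-0.92, 2.1], [0.06, 2.66], [-1.3, 4.44], [0, 2.69], [-3.02, 3.02]. Speed limits (rad/s): [2.22, 2.22, 2.79, 3.14, 3.14, 3.14].

INTERFACE

Orientations are given as [roll, pitch, yaw] about the fixed x, y, z axes, in that order (R = Rz(yaw) Ry(pitch) Rx(roll)).
In Python, from rig import sense, grab_frame, sign_off, masks_of gives the robot as it stands. The module is installed in compiled form; this text tells all that it offers.
- The arm moves only by the shell command python3 -m inch 'ROWS' [FORCE]. ROWS is JSON, a list of rows, each an object of numbers: "gripper": the finger opening in m, from 0 to 0.0854; "tx", "ty", "tz": the shift along the tool's x, y, z in m; "spin": the turn about the tool's z in degrees. In form: [{"gripper": .., "tx": .., "ty": .., "tz": .., "spin": ..}, ...]. A call has exactly 8 rows; each row shifts and turns the commanded pose from where the row before left it, along the tool's axes as they then stand; what a row does not reach is not made up. A row lasts 1/10 s, in which the tool goes at most 50 mm and 8.59 degrees, less where a joint would pass 70% of its speed; a pose out of reach is approached as far as the arm can. A call is refused whole if a number of a shift passes 0.05 or a number of a turn 8.59, either way. A call with a gripper value outside its range is refused whole. The fingers move at their own pace and stop on an object; FORCE is the grip in N (left out, the last holds). Time passes only in rows, so rows that do not move let the fingers close, or fill a call up. It gives the time, the measured TCP pose, the force and the opening at its end, in the units of the state.
- sense(): the state, without advancing time (a new reading comes with each control period).
- grab_frame(name): name is "scene" or "top"; returns a dict with "pixels" (400x640x3 uint8, red, green, blue), "K" (3x3 intrinsics, pixels), "k1" (the pictures are not rectified: a ray, as slopes to the right and down, at radius r is drawn at 1 + k1 r^2 times it, then the intrinsics apply), "extrinsics" (4x4, takes a point from camera to world coordinates). Camera axes: x right, y down, z forward; pixel columns grow to the right and rows downward; lengths in mm; the calibration is good to about 2 mm. A picture is of the moment at which its call begins. There is no depth.
- sign_off(): hands the job in, once; it reports no verdict.
Trained networks look in the newest picture that a camera, given by its name, has taken for a name from the list of things; names that differ only in an ending like _2 or _b are one class to them, and where a whole thing is asked for, a point or a joint stands for the part that bears it (a point fixed in the world has none). Each returns a list of dicts, best first, with "conf" (0 to 1); they miss things now and then, are a little off and sometimes report something else, mostly with a low value. They report only what shows in the picture. A call takes as long as a camera call. They do not tell look-alikes from the thing itself.
- masks_of(camera, target): "pixels" (400x640 bool, what is visible of it) and "centre" ([row, column] in pixels, amid what is visible of it).
The state is a dict: "clock": time; "qpos": joint angles; "qvel": joint speeds; "joint_efforts": joint torques, N m; "eef_pos": TCP position; "tcp_rot": TCP orientation; "contact_force": force on the tool from outside, world axes, zero at the start; "wrist_torque": the same for the moment, N m; "opening": opening from 0.0 (shut) to 1.0 (fully open).
Only numpy, scipy, OpenCV 4.12 (cv2) and the standard library are available. Lean on these libraries where they do the work, as an engineer would, in place of code of your own. Each camera call takes 0.05 s, during which the arm holds its last target.

TASK

In the tea tasting room, load the flat white reference cassette into the colour reader's dock: with closed fingertips press hard on the black rubber pad at its rear so that the sprung bed sinks, and while pressing slide it forward under the grey gate bar and the steel leaf spring until it is fully home against the end stop, then let go. Do not grip or lift the cassette, and leave the cup, the bowl and the tin where they stand.

Things in the scene. Friction and masses are not known exactly. Their poses are not given: they have to be found in the camera images.
- dock: Grey and aluminium dock, 224 mm long (x), 95 mm wide (y), fixed; its place and turn vary. Origin: centre of its underside on the table; +x is the way the cassette must slide, z up. Slippery channel 67 mm wide between rails 30 mm high (87 mm over both); rear wall 30 mm high, inner face at x = -102 mm. The channel's floor is the sprung bed.
- gate (a point): Middle of the gate bar's underside. The grey bar bridges the channel, 47 mm ahead of the dock's origin (x = 42 to 52 mm); its underside is 37 mm and its top 49 mm above the table, two screw heads 3 mm more. The leaf spring hangs ahead of it (dock x = 51 to 90 mm), sloping down and forward to 26 mm above the table.
- stop (a point): Middle of the end stop's inner face, 100 mm ahead of the dock's origin, 26 mm above the table; the stop is 46 mm high. The cassette's front edge meets this face when fully home.
- cassette: Flat white cassette, 120 long (x) by 64 wide by 16 mm thick, 0.14 to 0.24 kg, loose on the bed in the channel, x along the dock's x. Origin: centre of its underside, 26 mm above the table unpressed: its top, at 42 mm, is 5 mm too high for the gate. It starts 27 to 37 mm behind the dock's origin; fully home it is 40 mm ahead. Light disc on top near its front, black pad near its rear.
- pad (a point): Centre of the top of the black rubber pad (30 mm long in x by 50 mm wide) on the cassette, 35 mm behind the cassette's centre, 16 mm above its underside. The pad grips the fingertips (friction about 1).
- bed (a joint): Sprung bed that carries the cassette level: depth it is pressed down, m; 0 at rest, 0.009 at the bottom. It sinks from about 5 N of finger force, 1.6 N more per mm (13 N at 5 mm, 18 N at 8 mm). The cassette passes the gate only with the bed over 5 mm down; 7 to 8 mm is good. With the cassette's front under the gate, the bed stays about 5 mm down.
- leaf (a joint): Steel leaf spring hinged on the gate bar, rad: 0 hanging free, about 0.18 with the cassette pressed under it, 0.27 once released at home. It presses on the cassette's top with about 4 to 6 N and drags; as it takes that much of the bed's push, press at least 7 mm deep all the way or the fingertips slip.
- cup: Bystander: white porcelain cup, 72 mm across, 62 mm high, within 0.2 m of the dock. Origin: centre of its underside.
- bowl: Bystander: white porcelain bowl, 80 mm across, 45 mm high, within 0.2 m of the dock. Origin: centre of its underside.
- tin: Bystander: plain steel tea tin, 64 mm across, 85 mm high, within 0.2 m of the dock. Origin: centre of its underside.
There are look-alikes about, which are no part of the job. Of the things shaped like the dock, the grey one is meant. Several things have the shape of the cassette; the one meant has the colours described above.

How it is judged (in metres and radians):
On the way, in this order (a step that is already met when the one before it is completed fails the run):
1. the cassette is pressed down by the fingers (bed at least 5 mm down) before it goes under the gate (value of joint bed above 0.005 m and contact force between the fingers and cassette above 3 N and x of cassette in the frame of dock below -0.01 m), for 0.1 s.
2. still pressed by the fingers, the cassette slides under the leaf spring and lifts it (x of cassette in the frame of dock above 0.015 m and value of joint leaf above 0.12 rad and contact force between the fingers and cassette above 3 N), for 0.05 s.
At the end, for the whole second after the job is handed in: The cassette lies flat and at rest under the gate and the leaf spring (leaf lifted at least 0.15 rad), within 4 mm of the end stop, and let go; cup, bowl and tin are within 20 mm of where they stood (x of cassette in the frame of dock above 0.036 m and z of cassette in the frame of dock between 0.014 and 0.0255 m and angle between the z axis of cassette and the z axis of dock, either way round below 0.06 rad and value of joint leaf above 0.15 rad and linear speed of cassette below 0.01 m/s and distance of each of cup, bowl, tin from where it was at the start of the episode below 0.02 m); the robot touches nothing.
It fails at once if the cassette is lifted off the bed (more than 8 mm above its starting height) or tipped by more than 0.2 rad (z of cassette in the frame of dock above 0.034 m or angle between cassette's own z axis and vertical above 0.2 rad).
It fails at once if the cup, the bowl or the tin is moved by 20 mm or more, lifted or tipped (distance of any of cup, bowl, tin from where it was at the start of the episode above 0.02 m or angle between any of cup, bowl, tin's own z axis and vertical above 0.35 rad).
It also fails if it takes over 35 s, if anything falls off the work surface, if the arm or the gripper's body presses on something with over 40 N, if the wrist force passes 120 N, or if a joint passes its speed limit or range.

## Working session

There is one attempt and no reset: what is moved stays moved. The work goes in short steps, Python scripts to look and compute and a shell command to move; the robot and the scene stay as the last step left them, time stands still between calls to the robot, and variables do not carry over. Pictures are saved under pics/ and viewed, and the job is handed in when it is done.

```bash
mkdir -p pics
cat > h.py <<'E'
import numpy as np, cv2
from rig import sense, grab_frame, sign_off, masks_of
def save(f,n): cv2.imwrite('pics/'+n,cv2.cvtColor(f['pixels'],cv2.COLOR_RGB2BGR))
E
python3 - <<'E'
from h import *
for c in ('scene','top'):
    f=grab_frame(c); save(f,c+'0.png'); np.savez(c+'0.npz',**f)
    print(c,f['K'].tolist(),f['k1'],np.round(f['extrinsics'],3).tolist())
    for t in ('dock','cassette','pad','gate'):
        for m in masks_of(c,t): print(t,round(m['conf'],2),np.round(m['centre']),m['pixels'].sum())
print(sense())
E
```

```text
scene [[474.99829940453736, 0.0, 317.8708712240046], [0.0, 474.99829940453736, 210.67547118510058], [0.0, 0.0, 1.0]] -0.01803612212817204 [[-0.881, 0.309, -0.358, 895.092], [0.473, 0.584, -0.66, 729.242], [0.005, -0.751, -0.66, 698.458], [0.0, 0.0, 0.0, 1.0]]
dock 0.81 [242. 308.] 2651
dock 0.65 [153. 303.] 2802
cassette 0.9 [207. 330.] 1328
cassette 0.8 [269. 469.] 1758
cassette 0.18 [238. 309.] 2809
pad 0.96 [213. 334.] 1340
pad 0.88 [268. 467.] 1764
gate 0.81 [240. 309.] 2742
gate 0.64 [150. 306.] 2664
top [[473.47068148052614, 0.0, 304.1643735767993], [0.0, 473.47068148052614, 200.00402292122934], [0.0, 0.0, 1.0]] -0.021345059197002386 [[0.028, -0.983, 0.179, 365.841], [-1.0, -0.029, -0.001, 89.316], [0.007, -0.179, -0.984, 1015.366], [0.0, 0.0, 0.0, 1.0]]
dock 0.66 [258. 422.] 5054
dock 0.63 [184. 290.] 2821
cassette 0.96 [294. 189.] 1906
cassette 0.6 [215. 309.] 1729
cassette 0.31 [185. 292.] 2977
pad 0.81 [294. 190.] 1871
pad 0.78 [218. 308.] 1816
gate 0.88 [253. 421.] 4799
gate 0.76 [184. 292.] 3095
{'clock': 0.5, 'qpos': array([-1.12739455e+00,  3.53015344e-01,  1.63343194e+00,  1.72225471e-05,
        1.15517741e+00, -2.43509370e-03]), 'qvel': array([ 0.00066835, -0.00122445,  0.00051495,  0.00157107, -0.00022403,
        0.00102496]), 'joint_efforts': array([-9.90990775e-04, -6.04702377e+01, -3.42179561e+01, -4.63310073e-05,
        2.22782211e-03,  2.18453744e-05]), 'eef_pos': array([ 269.48900629, -563.90447596,  231.25768867]), 'tcp_rot': array([-3.14156066e+00, -1.58340711e-05,  4.45829914e-01]), 'contact_force': array([ 0.96465609, -0.4044881 ,  0.43156721]), 'wrist_torque': array([0.00260255, 0.00892006, 0.01808909]), 'opening': 1.0013107142713984}
```

View pics/scene0.png

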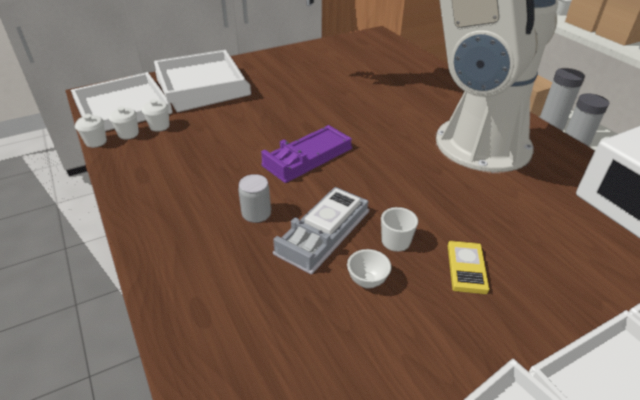

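View pics/top0.png

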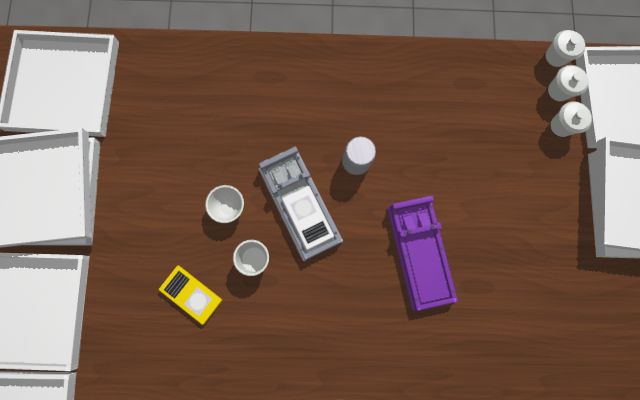

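Run:
```python
import cv2
a=cv2.imread('pics/top0.png')[130:270,220:360]; cv2.imwrite('pics/ctop.png',cv2.resize(a,(590,590),interpolation=cv2.INTER_CUBIC))
a=cv2.imread('pics/scene0.png')[160:290,240:400]; cv2.imwrite('pics/cscene.png',cv2.resize(a,(720,585),interpolation=cv2.INTER_CUBIC))
```

```text
(no output)
```

View pics/ctop.png

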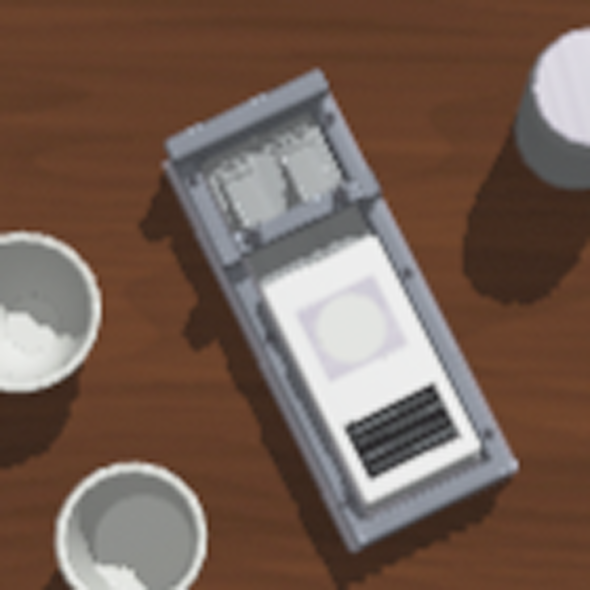

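View pics/cscene.png

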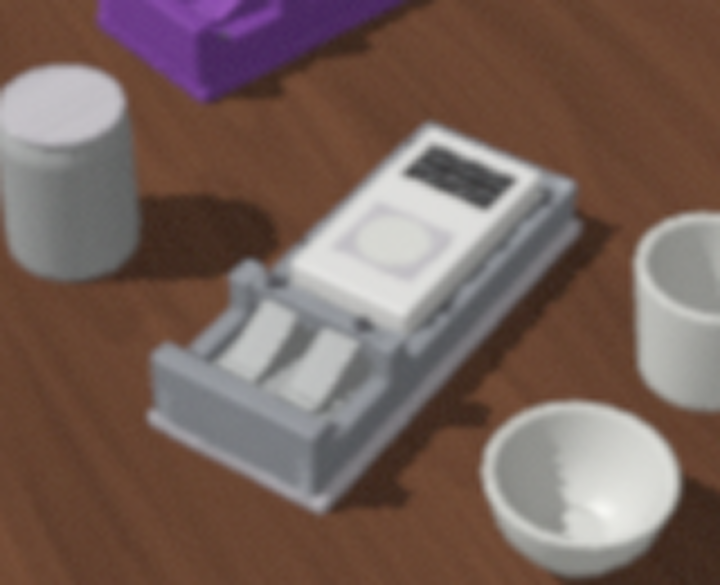

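Candidates in the top view: docks are grey (300,205) and purple (422,255); cassettes are white (308,215, in the grey dock) and yellow (190,294). The grey dock and the white cassette (light disc in front, black pad at the rear) match the description, and both crops confirm it. The next step is to fit the pose from corners in both views.

```bash
cat >> h.py <<'E'
def proj(f,P):
    E=f['extrinsics'];R=E[:3,:3];t=E[:3,3]
    c=(np.asarray(P,float)-t)@R; s=c[:,:2]/c[:,2:]
    s=s*(1+f['k1']*(s**2).sum(1,keepdims=True))
    return s@f['K'][:2,:2].T+f['K'][:2,2]
def w(p,P):
    P=np.asarray(P,float);c,s=np.cos(p[2]),np.sin(p[2])
    return np.c_[p[0]+c*P[:,0]-s*P[:,1],p[1]+s*P[:,0]+c*P[:,1],P[:,2]]
E
cat > fit.py <<'E'
from h import *
from scipy.optimize import least_squares
T=np.load('top0.npz');S=np.load('scene0.npz')
def ct(a): return (np.array(a,float)+.5)/(590/140)-.5+[220,130]
def cs(a): return (np.array(a,float)+.5)/4.5-.5+[240,160]
# cassette-frame: front-left, front-right, rear-right, rear-left ; +y is left
C=[[60,32,42],[60,-32,42],[-60,-32,42],[-60,32,42]]
Pd=[[-20,25,42],[-20,-25,42],[-50,-25,42],[-50,25,42]]
tC=ct([[262,282],[378,237],[482,450],[366,500]]); tP=ct([[346,424],[434,385],[460,435],[369,477]])
sC=cs([[408,328],[292,265],[428,124],[552,188]])
sP=cs([[484,208],[404,172],[433,146],[517,181]])
# dock: stop top outer corners, rear wall top outer corners, x free
tD=ct([[167,150],[320,72]]); tR=ct([[517,465],[352,550]])
def res(p):
    d=p[:3]; k=lambda L:[[a+p[3],b+p[6],z] for a,b,z in L]
    r=[proj(T,w(d,k(C)))-tC,proj(T,w(d,k(Pd)))-tP,proj(S,w(d,k(C)))-sC,proj(S,w(d,k(Pd)))-sP]
    r.append(proj(T,w(d,[[p[4],43.5,46],[p[4],-43.5,46]]))-tD)
    # rear wall corners
    r.append(proj(T,w(d,[[p[5],-47.5,4],[p[5],47.5,4]]))-tR)
    return np.concatenate([np.concatenate(r).ravel(),[p[6]/1.0,(p[3]+32)/5,(p[4]-110)/2,(p[5]+112)/1]])
o=least_squares(res,[380,80,.45,-32,108,-112,0],loss='soft_l1')
print(np.round(o.x,3)); print(np.round(o.fun[:-4].reshape(-1,2),1).tolist())
d=o.x[:3];pad=w(d,[[o.x[3]-35,o.x[6],42]])[0];print('pad',pad)
for n,F in(('top',T),('scene',S)):
    im=cv2.cvtColor(F['pixels'],cv2.COLOR_RGB2BGR);im=cv2.resize(im,None,fx=4,fy=4,interpolation=cv2.INTER_CUBIC)
    def poly(L,col):
        q=(proj(F,w(d,L))+.5)*4-.5
        cv2.polylines(im,[q.round().astype(int).reshape(-1,1,2)],True,col,1)
    k=lambda L:[[a+o.x[3],b+o.x[6],z] for a,b,z in L]
    poly(k(C),(0,0,255));poly(k(Pd),(0,255,0))
    poly([[112,47.5,0],[112,-47.5,0],[-112,-47.5,0],[-112,47.5,0]],(255,255,0))
    poly([[42,43.5,49],[42,-43.5,49],[52,-43.5,49],[52,43.5,49]],(0,255,255))
    poly([[100,33.5,46],[100,-33.5,46]],(255,0,255))
    poly([[-102,33.5,30],[-102,-33.5,30]],(255,0,255))
    u,v=(proj(F,[[d[0],d[1],20]])[0]*4).astype(int)
    cv2.imwrite(f'pics/fit_{n}.png',im[v-290:v+290,u-340:u+340])
s=sense();print(s['eef_pos'],s['tcp_rot'])
y=s['tcp_rot'][2];dd=pad-s['eef_pos'];print('tool dx,dy,dz',np.cos(y)*dd[0]+np.sin(y)*dd[1],np.sin(y)*dd[0]-np.cos(y)*dd[1],-dd[2],'spin deg',np.degrees(y-d[2]))
E
python3 fit.py
```

```text
[ 5.39892e+02  9.68500e+01  6.76600e+00 -3.63610e+01  1.08591e+02
 -1.11538e+02  7.70000e-02]
[[-0.7, 1.2], [-0.7, -1.2], [0.2, -0.6], [-0.1, 1.2], [-0.8, 0.3], [-0.0, -1.0], [0.3, 0.1], [0.1, 0.8], [-0.4, -2.3], [-0.7, -0.5], [0.5, 0.8], [-2.0, -2.9], [0.6, 1.4], [-1.4, 0.8], [-0.4, -0.6], [0.6, -0.1], [-0.4, -1.1], [0.4, 0.1], [0.4, 0.9], [-0.4, 0.3]]
pad [476.64989125  63.79094622  42.        ]
[ 269.48900629 -563.90447596  231.25768867] [-3.14156066e+00 -1.58340711e-05  4.45829914e-01]
tool dx,dy,dz 457.5781005989023 -477.0109612321128 189.2576886651825 spin deg -362.11554082057756
```

View pics/fit_top.png

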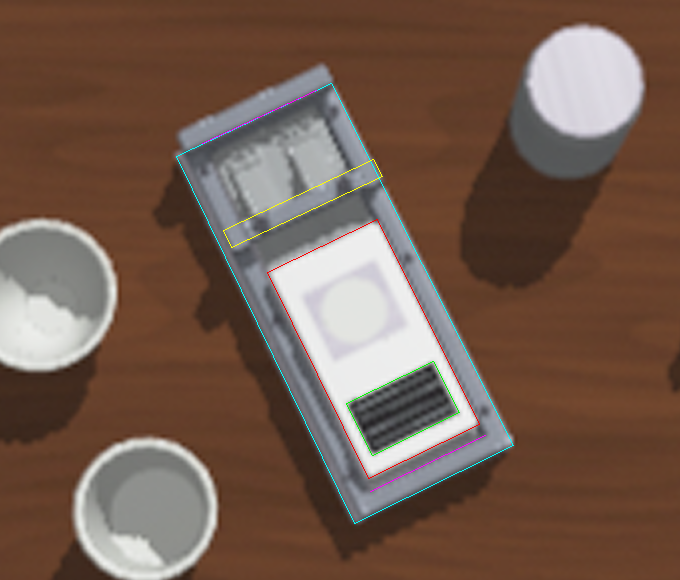

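View pics/fit_scene.png

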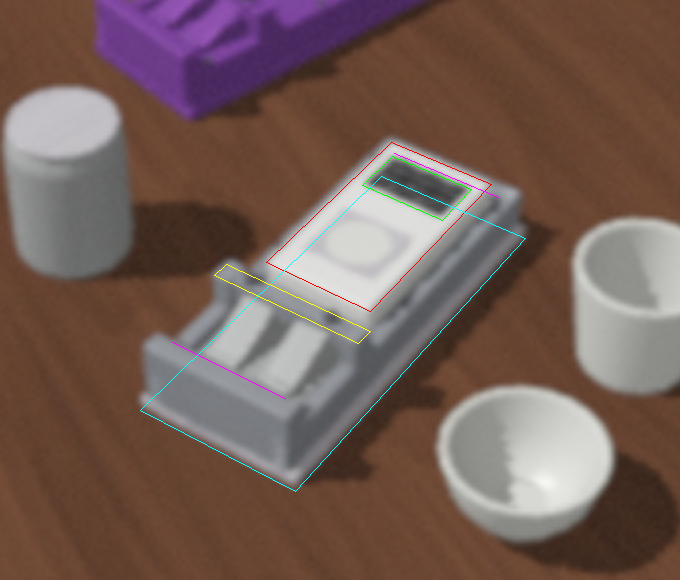

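```bash
python3 -m inch '[{"gripper":0,"tx":0,"ty":0,"tz":0,"spin":-2.1},{"gripper":0,"tx":0.03,"ty":-0.029,"tz":0,"spin":0},{"gripper":0,"tx":0.03,"ty":-0.029,"tz":0,"spin":0},{"gripper":0,"tx":0.03,"ty":-0.029,"tz":0,"spin":0},{"gripper":0,"tx":0.03,"ty":-0.029,"tz":0,"spin":0},{"gripper":0,"tx":0.03,"ty":-0.029,"tz":0,"spin":0},{"gripper":0,"tx":0.03,"ty":-0.029,"tz":0,"spin":0},{"gripper":0,"tx":0.03,"ty":-0.029,"tz":0,"spin":0}]' 40
python3 -m inch '[{"gripper":0,"tx":0.03,"ty":-0.029,"tz":0,"spin":0},{"gripper":0,"tx":0.03,"ty":-0.029,"tz":0,"spin":0},{"gripper":0,"tx":0.03,"ty":-0.029,"tz":0,"spin":0},{"gripper":0,"tx":0.03,"ty":-0.029,"tz":0,"spin":0},{"gripper":0,"tx":0.03,"ty":-0.029,"tz":0,"spin":0},{"gripper":0,"tx":0.03,"ty":-0.029,"tz":0,"spin":0},{"gripper":0,"tx":0.03,"ty":-0.029,"tz":0,"spin":0},{"gripper":0,"tx":0,"ty":0,"tz":0,"spin":0}]'
cat > rel.py <<'E'
from h import *
D=np.array([539.9,96.85,.4828]);s=sense();y=s['tcp_rot'][2]
e=s['eef_pos'];r=np.array([e[0]-D[0],e[1]-D[1]]);c,n=np.cos(D[2]),np.sin(D[2])
print('t',s['clock'],'dock frame x,y,z',round(c*r[0]+n*r[1],2),round(-n*r[0]+c*r[1],2),round(e[2],2),'yawerr',round(y-D[2],4),'rot',np.round(s['tcp_rot'],3))
F=s['contact_force'];print('F along,lat,z',np.round([c*F[0]+n*F[1],-n*F[0]+c*F[1],F[2]],1),'open',round(s['opening'],3))
E
python3 rel.py
```

```text
clock: 1.3
eef_pos: [361.6, -285.2, 231.5]
tcp_rot: [3.141, -0.0, 0.482]
contact_force: [0.4, 0.4, 0.4]
opening: -0.001
clock: 2.1
eef_pos: [454.5, -5.6, 231.6]
tcp_rot: [-3.141, -0.002, 0.486]
contact_force: [1.0, -0.6, 0.5]
opening: 0.003
t 2.1 dock frame x,y,z -123.17 -51.09 231.6 yawerr 0.0036 rot [-3.141e+00 -2.000e-03  4.860e-01]
F along,lat,z [ 0.6 -1.   0.5] open 0.003
```

```bash
python3 -m inch '[{"gripper":0,"tx":0.026,"ty":-0.0255,"tz":0,"spin":0},{"gripper":0,"tx":0.026,"ty":-0.0255,"tz":0,"spin":0},{"gripper":0,"tx":0,"ty":0,"tz":0.04,"spin":0},{"gripper":0,"tx":0,"ty":0,"tz":0.04,"spin":0},{"gripper":0,"tx":0,"ty":0,"tz":0.04,"spin":0},{"gripper":0,"tx":0,"ty":0,"tz":0.04,"spin":0},{"gripper":0,"tx":0,"ty":0,"tz":0,"spin":0},{"gripper":0,"tx":0,"ty":0,"tz":0,"spin":0}]'
python3 rel.py
python3 - <<'E'
from h import *
for c in ('scene','top'):
    f=grab_frame(c)
    s=sense(); p=proj(f,[s['eef_pos'],[s['eef_pos'][0],s['eef_pos'][1],42]])
    print(p.round(1).tolist())
    im=cv2.cvtColor(f['pixels'],cv2.COLOR_RGB2BGR);u,v=p[1].astype(int)
    im=cv2.resize(im,None,fx=4,fy=4,interpolation=cv2.INTER_CUBIC)
    for q in p: cv2.circle(im,tuple(((q+.5)*4).astype(int).tolist()),3,(0,0,255),-1)
    cv2.imwrite(f'pics/n_{c}.png',im[max(0,v*4-290):v*4+290,max(0,u*4-340):u*4+340])
E
```

```text
clock: 2.9
eef_pos: [475.4, 59.4, 71.6]
tcp_rot: [-3.141, 0.002, 0.482]
contact_force: [0.5, -0.6, 0.5]
opening: -0.002
t 2.9 dock frame x,y,z -74.55 -3.19 71.57 yawerr -0.0007 rot [-3.141e+00  2.000e-03  4.820e-01]
F along,lat,z [ 0.1 -0.7  0.5] open -0.002
[[341.1, 187.0], [340.6, 198.1]]
[[317.4, 229.9], [316.9, 231.6]]
```

View pics/n_scene.png

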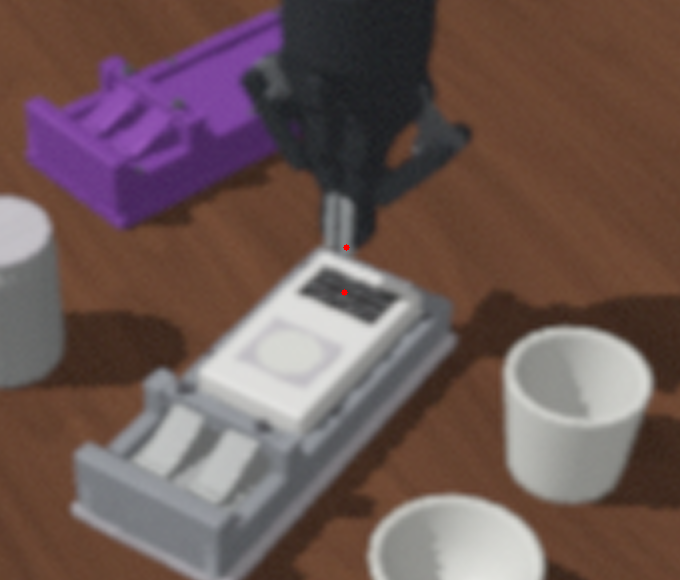

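View pics/n_top.png

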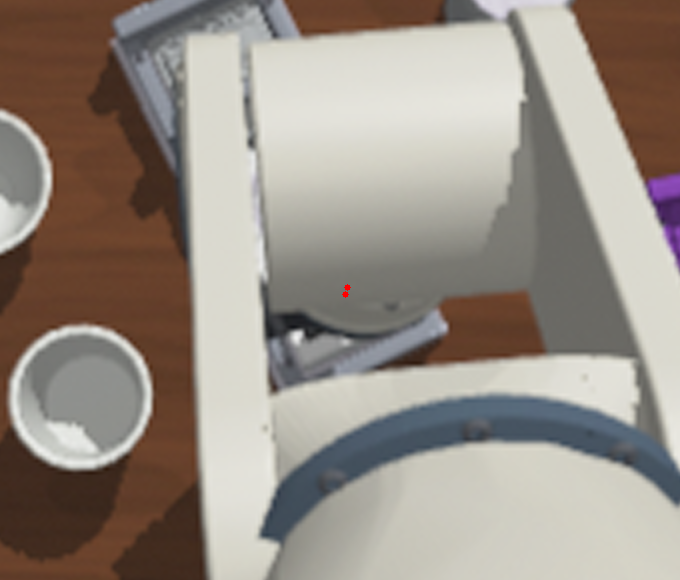

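The scene view shows the shut fingertips above the pad: the tip is at crop (347,247), the projected target at (344,293) and the pad centre at (351,295). That leaves about 3 mm to correct. The top view is blocked by the arm.

```bash
python3 -m inch '[{"gripper":0,"tx":0.0035,"ty":-0.0032,"tz":0,"spin":0},{"gripper":0,"tx":0,"ty":0,"tz":0.009,"spin":0},{"gripper":0,"tx":0,"ty":0,"tz":0.009,"spin":0},{"gripper":0,"tx":0,"ty":0,"tz":0.008,"spin":0},{"gripper":0,"tx":0,"ty":0,"tz":0,"spin":0},{"gripper":0,"tx":0,"ty":0,"tz":0,"spin":0},{"gripper":0,"tx":0,"ty":0,"tz":0,"spin":0},{"gripper":0,"tx":0,"ty":0,"tz":0,"spin":0}]'; python3 rel.py
```

```text
clock: 3.8
eef_pos: [477.4, 64.4, 45.5]
tcp_rot: [3.141, -0.0, 0.482]
contact_force: [0.0, -1.0, 0.2]
opening: -0.002
t 3.8 dock frame x,y,z -70.45 0.25 45.46 yawerr -0.0004 rot [ 3.141 -0.     0.482]
F along,lat,z [-0.4 -0.9  0.2] open -0.002
```

```bash
python3 -m inch '[{"gripper":0,"tx":0,"ty":0,"tz":0.003,"spin":0},{"gripper":0,"tx":0,"ty":0,"tz":0.002,"spin":0},{"gripper":0,"tx":0,"ty":0,"tz":0.002,"spin":0},{"gripper":0,"tx":0,"ty":0,"tz":0.001,"spin":0},{"gripper":0,"tx":0,"ty":0,"tz":0.001,"spin":0},{"gripper":0,"tx":0,"ty":0,"tz":0,"spin":0},{"gripper":0,"tx":0,"ty":0,"tz":0,"spin":0},{"gripper":0,"tx":0,"ty":0,"tz":0,"spin":0}]'; python3 rel.py
```

```text
clock: 4.6
eef_pos: [477.8, 64.4, 37.0]
tcp_rot: [3.141, -0.001, 0.482]
contact_force: [-2.0, -1.0, 12.4]
opening: -0.0
t 4.6 dock frame x,y,z -70.11 0.1 37.0 yawerr -0.0003 rot [ 3.141e+00 -1.000e-03  4.820e-01]
F along,lat,z [-2.2  0.1 12.4] open -0.0
```

```bash
python3 -m inch '[{"gripper":0,"tx":0,"ty":0,"tz":0.001,"spin":0},{"gripper":0,"tx":0,"ty":0,"tz":0.001,"spin":0},{"gripper":0,"tx":0,"ty":0,"tz":0.0007,"spin":0},{"gripper":0,"tx":0,"ty":0,"tz":0,"spin":0},{"gripper":0,"tx":0,"ty":0,"tz":0,"spin":0},{"gripper":0,"tx":0,"ty":0,"tz":0,"spin":0},{"gripper":0,"tx":0,"ty":0,"tz":0,"spin":0},{"gripper":0,"tx":0,"ty":0,"tz":0,"spin":0}]'; python3 rel.py
```

```text
clock: 5.4
eef_pos: [477.9, 64.4, 34.6]
tcp_rot: [3.141, -0.001, 0.482]
contact_force: [-2.6, -0.9, 16.8]
opening: 0.003
t 5.4 dock frame x,y,z -70.0 0.07 34.55 yawerr -0.0003 rot [ 3.141e+00 -1.000e-03  4.820e-01]
F along,lat,z [-2.7  0.4 16.8] open 0.003
```

```bash
python3 -m inch '[{"gripper":0,"tx":0.002,"ty":0,"tz":0.0003,"spin":0},{"gripper":0,"tx":0.003,"ty":0,"tz":0,"spin":0},{"gripper":0,"tx":0.003,"ty":0,"tz":0,"spin":0},{"gripper":0,"tx":0.003,"ty":0,"tz":0,"spin":0},{"gripper":0,"tx":0.003,"ty":0,"tz":0,"spin":0},{"gripper":0,"tx":0.003,"ty":0,"tz":0,"spin":0},{"gripper":0,"tx":0.003,"ty":0,"tz":0,"spin":0},{"gripper":0,"tx":0.003,"ty":0,"tz":0,"spin":0}]'; python3 rel.py
python3 - <<'E'
from h import *
f=grab_frame('scene');cv2.imwrite('pics/s1.png',cv2.resize(cv2.cvtColor(f['pixels'],cv2.COLOR_RGB2BGR)[160:290,240:400],None,fx=4,fy=4,interpolation=cv2.INTER_CUBIC))
E
```

```text
clock: 6.2
eef_pos: [498.6, 75.1, 34.5]
tcp_rot: [3.141, -0.002, 0.483]
contact_force: [-1.6, -1.5, 16.5]
opening: 0.001
t 6.2 dock frame x,y,z -46.64 -0.1 34.46 yawerr -0.0003 rot [ 3.141e+00 -2.000e-03  4.830e-01]
F along,lat,z [-2.2 -0.6 16.5] open 0.001
```

View pics/s1.png

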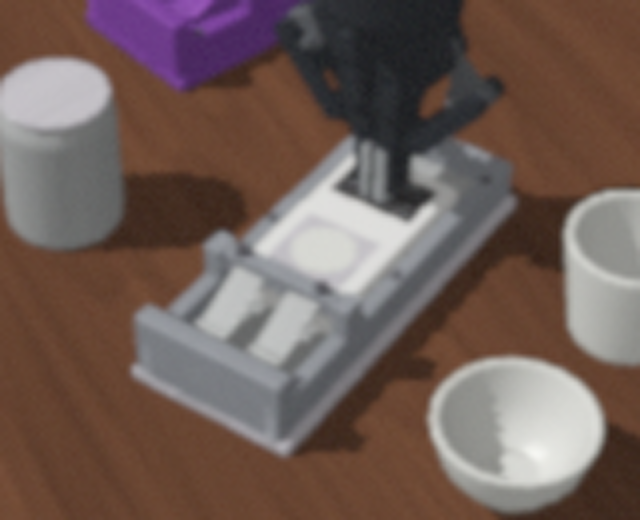

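The cassette has moved with the fingers, and its front edge is under the gate bar at about crop (300,285). I'll keep sliding, slightly deeper.

```bash
python3 -m inch '[{"gripper":0,"tx":0.003,"ty":0,"tz":0.0003,"spin":0},{"gripper":0,"tx":0.003,"ty":0,"tz":0.0002,"spin":0},{"gripper":0,"tx":0.003,"ty":0,"tz":0,"spin":0},{"gripper":0,"tx":0.003,"ty":0,"tz":0,"spin":0},{"gripper":0,"tx":0.003,"ty":0,"tz":0,"spin":0},{"gripper":0,"tx":0.003,"ty":0,"tz":0,"spin":0},{"gripper":0,"tx":0.003,"ty":0,"tz":0,"spin":0},{"gripper":0,"tx":0.003,"ty":0,"tz":0,"spin":0}]'; python3 rel.py
```

```text
clock: 7.05
eef_pos: [519.7, 86.2, 34.0]
tcp_rot: [3.141, -0.001, 0.483]
contact_force: [-3.6, -2.7, 15.4]
opening: -0.0
t 7.05 dock frame x,y,z -22.8 -0.09 33.98 yawerr -0.0002 rot [ 3.141e+00 -1.000e-03  4.830e-01]
F along,lat,z [-4.5 -0.7 15.4] open -0.0
```

```bash
python3 -m inch '[{"gripper":0,"tx":0.002,"ty":0,"tz":0.0002,"spin":0},{"gripper":0,"tx":0.002,"ty":0,"tz":0,"spin":0},{"gripper":0,"tx":0.002,"ty":0,"tz":0,"spin":0},{"gripper":0,"tx":0.003,"ty":0,"tz":0,"spin":0},{"gripper":0,"tx":0.003,"ty":0,"tz":0,"spin":0},{"gripper":0,"tx":0.003,"ty":0,"tz":0,"spin":0},{"gripper":0,"tx":0.003,"ty":0,"tz":0,"spin":0},{"gripper":0,"tx":0.002,"ty":0,"tz":0,"spin":0}]'; python3 rel.py
python3 - <<'E'
from h import *
f=grab_frame('scene');cv2.imwrite('pics/s2.png',cv2.resize(cv2.cvtColor(f['pixels'],cv2.COLOR_RGB2BGR)[160:290,240:400],None,fx=4,fy=4,interpolation=cv2.INTER_CUBIC))
E
```

```text
clock: 7.85
eef_pos: [537.0, 95.4, 33.5]
tcp_rot: [3.141, -0.001, 0.483]
contact_force: [-2.7, -1.4, 15.0]
opening: 0.0
t 7.85 dock frame x,y,z -3.21 0.05 33.53 yawerr -0.0003 rot [ 3.141e+00 -1.000e-03  4.830e-01]
F along,lat,z [-3.  0. 15.] open 0.0
```

View pics/s2.png

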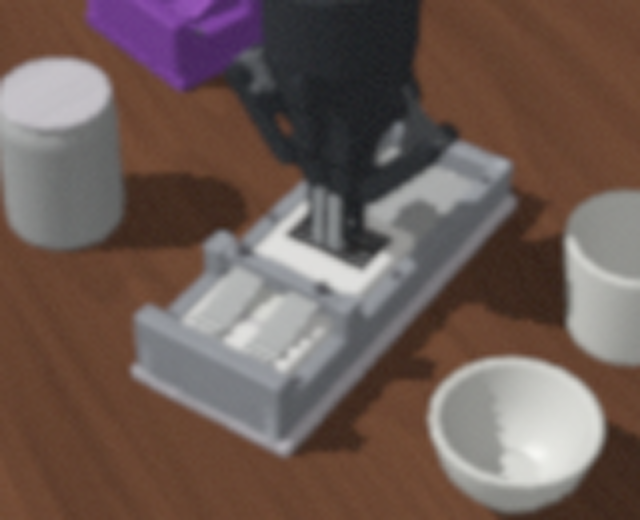

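The leaf is lifted and the cassette lies under it, with a few mm left. I'll push slowly until it meets the stop.

```bash
python3 -m inch '[{"gripper":0,"tx":0.0015,"ty":0,"tz":0,"spin":0},{"gripper":0,"tx":0.0015,"ty":0,"tz":0,"spin":0},{"gripper":0,"tx":0.001,"ty":0,"tz":0,"spin":0},{"gripper":0,"tx":0.001,"ty":0,"tz":0,"spin":0},{"gripper":0,"tx":0.001,"ty":0,"tz":0,"spin":0},{"gripper":0,"tx":0.001,"ty":0,"tz":0,"spin":0},{"gripper":0,"tx":0,"ty":0,"tz":0,"spin":0},{"gripper":0,"tx":0,"ty":0,"tz":0,"spin":0}]'; python3 rel.py
```

```text
clock: 8.7
eef_pos: [543.4, 98.7, 33.6]
tcp_rot: [3.141, -0.001, 0.482]
contact_force: [-2.3, -1.6, 13.7]
opening: -0.001
t 8.7 dock frame x,y,z 3.91 0.03 33.62 yawerr -0.0003 rot [ 3.141e+00 -1.000e-03  4.820e-01]
F along,lat,z [-2.8 -0.4 13.7] open -0.001
```

```bash
python3 -m inch '[{"gripper":0,"tx":0.001,"ty":0,"tz":0.0002,"spin":0},{"gripper":0,"tx":0.001,"ty":0,"tz":0,"spin":0},{"gripper":0,"tx":0.001,"ty":0,"tz":0,"spin":0},{"gripper":0,"tx":0,"ty":0,"tz":0,"spin":0},{"gripper":0,"tx":0,"ty":0,"tz":0,"spin":0},{"gripper":0,"tx":0,"ty":0,"tz":0,"spin":0},{"gripper":0,"tx":0,"ty":0,"tz":0,"spin":0},{"gripper":0,"tx":0,"ty":0,"tz":0,"spin":0}]'; python3 rel.py
```

```text
clock: 9.5
eef_pos: [545.2, 99.7, 33.2]
tcp_rot: [3.141, 0.001, 0.483]
contact_force: [-5.9, -2.4, 14.9]
opening: -0.001
t 9.5 dock frame x,y,z 6.07 0.08 33.23 yawerr -0.0002 rot [3.141e+00 1.000e-03 4.830e-01]
F along,lat,z [-6.3  0.6 14.9] open -0.001
```

```bash
python3 -m inch '[{"gripper":0,"tx":0.001,"ty":0,"tz":0,"spin":0},{"gripper":0,"tx":0,"ty":0,"tz":0,"spin":0},{"gripper":0,"tx":0.001,"ty":0,"tz":0,"spin":0},{"gripper":0,"tx":0,"ty":0,"tz":0,"spin":0},{"gripper":0,"tx":0,"ty":0,"tz":0,"spin":0},{"gripper":0,"tx":0,"ty":0,"tz":0,"spin":0},{"gripper":0,"tx":0,"ty":0,"tz":0,"spin":0},{"gripper":0,"tx":0,"ty":0,"tz":0,"spin":0}]'; python3 rel.py
```

```text
clock: 10.3
eef_pos: [545.3, 99.8, 33.0]
tcp_rot: [-3.141, 0.004, 0.483]
contact_force: [-8.6, -6.8, 18.9]
opening: -0.003
t 10.3 dock frame x,y,z 6.14 0.15 33.03 yawerr 0.0001 rot [-3.141  0.004  0.483]
F along,lat,z [-10.8  -2.   18.9] open -0.003
```

It has stalled at 6.1 mm and the along-force has risen to 10.8 N, so it is home. I'll lift straight up.

```bash
python3 -m inch '[{"gripper":0,"tx":0,"ty":0,"tz":-0.004,"spin":0},{"gripper":0,"tx":0,"ty":0,"tz":-0.006,"spin":0},{"gripper":0,"tx":0,"ty":0,"tz":-0.02,"spin":0},{"gripper":0,"tx":0,"ty":0,"tz":-0.04,"spin":0},{"gripper":0,"tx":0,"ty":0,"tz":-0.04,"spin":0},{"gripper":0,"tx":0,"ty":0,"tz":-0.04,"spin":0},{"gripper":0,"tx":0,"ty":0,"tz":-0.04,"spin":0},{"gripper":0,"tx":0,"ty":0,"tz":0,"spin":0}]'; python3 rel.py
python3 -m inch '[{"gripper":0,"tx":-0.03,"ty":0.03,"tz":0,"spin":0},{"gripper":0,"tx":-0.03,"ty":0.03,"tz":0,"spin":0},{"gripper":0,"tx":-0.03,"ty":0.03,"tz":0,"spin":0},{"gripper":0,"tx":-0.03,"ty":0.03,"tz":0,"spin":0},{"gripper":0,"tx":-0.03,"ty":0.03,"tz":0,"spin":0},{"gripper":0,"tx":-0.03,"ty":0.03,"tz":0,"spin":0},{"gripper":0,"tx":-0.03,"ty":0.03,"tz":0,"spin":0},{"gripper":0,"tx":0,"ty":0,"tz":0,"spin":0}]'
python3 - <<'E'
from h import *
D=[539.9,96.85,.4828]
a=[]
for c,b in (('scene',(160,290,240,400)),('top',(130,270,220,360))):
    f=grab_frame(c);np.savez(c+'1.npz',**f)
    im=cv2.cvtColor(f['pixels'],cv2.COLOR_RGB2BGR)[b[0]:b[1],b[2]:b[3]]
    a.append(cv2.resize(im,(400,int(400*im.shape[0]/im.shape[1])),interpolation=cv2.INTER_CUBIC))
h=max(x.shape[0] for x in a);cv2.imwrite('pics/end.png',np.hstack([np.pad(x,((0,h-x.shape[0]),(0,0),(0,0))) for x in a]))
for c in('scene','top'):
  for t in ('cup','bowl','tin'):
    f0=np.load(c+'0.npz')
    print(c,t,[(np.round(m['centre'],1),round(m['conf'],2)) for m in masks_of(c,t)][:4])
for c in('scene','top'):
    d=cv2.absdiff(np.load(c+'0.npz')['pixels'],np.load(c+'1.npz')['pixels']).max(2);cv2.imwrite(f'pics/diff_{c}.png',d)
E
```

```text
clock: 11.1
eef_pos: [550.5, 101.7, 228.1]
tcp_rot: [3.139, -0.009, 0.483]
contact_force: [1.0, 0.0, 0.6]
opening: -0.0
t 11.1 dock frame x,y,z 11.61 -0.59 228.14 yawerr -0.0003 rot [ 3.139 -0.009  0.483]
F along,lat,z [ 0.9 -0.5  0.6] open -0.0
clock: 11.9
eef_pos: [457.2, -186.2, 221.9]
tcp_rot: [3.141, 0.001, 0.479]
contact_force: [-0.1, 0.4, -0.3]
opening: 0.001
scene cup [(array([226.4, 396.8]), 0.71)]
scene bowl [(array([267.4, 366.8]), 0.89)]
scene tin [(array([198. , 255.5]), 0.96)]
top cup [(array([257.8, 251.2]), 0.76)]
top bowl [(array([203.5, 222.9]), 0.89)]
top tin [(array([155.6, 360.4]), 0.97), (array([215.4, 301. ]), 0.75), (array([193.9, 296. ]), 0.66)]
```

View pics/end.png

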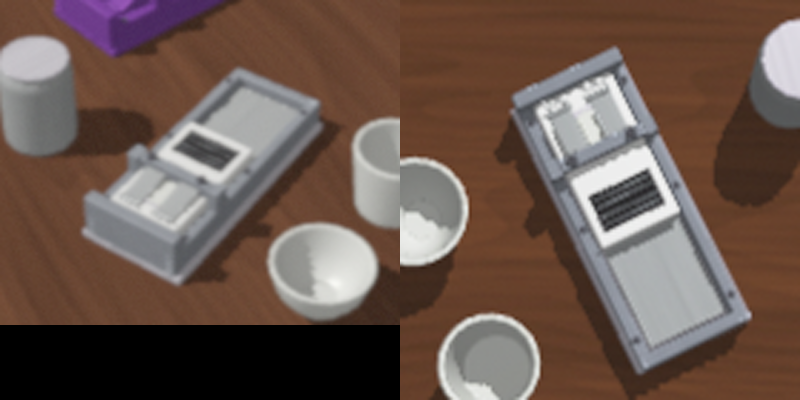

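View pics/diff_top.png

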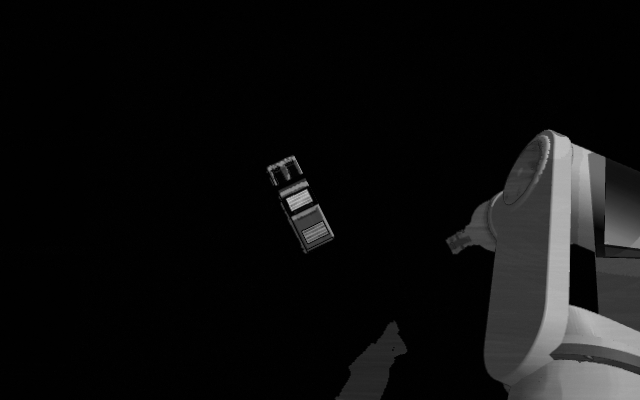

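The crops show the cassette under the gate and the lifted leaf, and the difference image shows that the cup, bowl and tin have not moved. One numeric check remains: how far the pad has travelled.

Run:
```python
from h import *
D=[539.9,96.85,.4828]
for c,zs in (('top',(42,37)),('scene',(42,37))):
    r=[]
    for i in(0,1):
        f=dict(np.load(f'{c}{i}.npz')); g=f['pixels'].max(2).astype(float)
        xs=np.arange(-110,60,.25)
        pr=np.mean([cv2.remap(g.astype(np.float32),*[a.astype(np.float32).reshape(-1,1) for a in proj(f,w(D,np.c_[xs,np.full_like(xs,y),np.full_like(xs,zs[i])])).T],cv2.INTER_LINEAR).ravel() for y in range(-18,19,2)],0)
        lo=-80 if i==0 else -8
        m=(xs>lo-15)&(xs<lo+40); dk=xs[m][pr[m]<120]; r.append((dk.min(),dk.max()))
    print(c,r,'travel',np.mean(r[1])-np.mean(r[0]))
```

```text
top [(np.float64(-85.25), np.float64(-58.0)), (np.float64(-22.75), np.float64(18.5))] travel 69.5
scene [(np.float64(-84.75), np.float64(-60.5)), (np.float64(-9.25), np.float64(15.5))] travel 75.75
```

```bash
python3 -c "
from rig import sign_off; print(sign_off())"
```

```text
the job is handed in; nothing more can be done
None
```

The cassette is in the grey dock, under the gate bar and the leaf spring and against the end stop, and I have handed the job in. I pressed the black pad with shut fingertips to about 7.5 to 8.5 mm deep and slid the cassette forward about 76 mm. There the fingers stalled and the forward force rose to 11 N. I then lifted straight up and moved the arm clear at about 12 s.

**Travel:** the pad moved 75.8 mm in the scene view, and its front edge moved 76.5 mm in the top view. The fingers moved 76.1 mm. From the fitted start of −36 mm, that puts the cassette about 39 to 40 mm ahead of the dock's origin, where 40 mm is fully home.

**Final pictures:** the leaf spring is lifted over the cassette, and the cup, bowl and tin are where they stood. The wrist force read close to zero.

**Checks that disagreed:**
- The automatic pad-centre measurement in the top view gave 69.5 mm of travel. I took its rear edge to be spoiled by the dark strip behind the cassette and used the front edge instead.
- The pose fit left errors of about 1 to 3 pixels between the two cameras, so positions are good to a few mm. The stall at the stop is the firmer evidence that it is home.
- The bed depth and leaf angle were not measured directly. I inferred them from the finger height, the force and the pictures.

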